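Click the detergent doser's thumbwheel to the marker and press the dose button

ROBOT

A 7-joint arm with a two-finger parallel gripper is mounted at the origin on the work surface. World frame = base frame: x ahead of the robot, y to its left, z up, the work surface at z = 0. Lengths are in m, angles in rad, forces in N, time in s.
With the tool pointing down it reaches from about 0.425 to 1.025 m from the base axis. Payload 3.6 kg.
Tool frame: the origin (TCP) lies midway between the tips of the shut fingers; the grasp point (between the pads) lies 19 mm behind it; z points along the fingers, y is the line along which they close (so a half turn about z gives the same grasp; the last joint's range is limited). The gripper opens to 85 mm and grips with 20 to 120 N. Pads are 22 mm wide; open, the fingers measure 114 mm over their backs; the gripper's body (76 mm by 85 mm) begins 54 mm behind the grasp point. The pads swing forward as they close: fully open they stand 13 mm farther back than shut.
Start: joints at [1.185, 0.591, 0.048, 1.609, -0.033, 0.943, -0.034], TCP at [0.209, -0.694, 0.231] pointing down, gripper open.
Joint ranges: [-2.69, 2.69], [-0.47, 2.24], [-1.27, 1.36], [0.19, 2.51], [-1.53, 4.68], [0.08, 2.07], [-3.09, 3.09]. Speed limits (rad/s): [2.57, 2.57, 3.14, 3.14, 3.14, 3.14, 3.14].

INTERFACE

Orientations are given as a unit quaternion [w, x, y, z].
In Python, from plant import robot gives the robot as it stands.
- The arm moves only by the tool jog_arm, never from a script. Its argument "increments" is one flat list of numbers, 7 for each row, row after row: the opening in per cent of the stroke, from 0 (shut) to 100 (fully open), then the shift along the tool's x, y, z in cm, then the turn, a rotation vector about the tool's x, y, z in degrees. In form: [hand, x, y, z, rx, ry, rz, hand, x, y, z, rx, ry, rz, ...]. A call has 1 to 20 rows; each row is the pose to reach, as a shift and turn from the pose commanded when the call began, along the tool's axes at that moment; what a row does not reach only later rows make up. A row lasts 1/10 s, in which the tool goes at most 50 mm and 8.59 degrees, less where a joint would pass 70% of its speed; a pose out of reach is approached as far as the arm can. A call with a gripper value outside its range is refused whole. The fingers move at their own pace and stop on an object; "grip_force" is the grip in N (left out, the last holds). Time passes only in rows, so rows that repeat a pose let the fingers close. It gives the time, the measured TCP pose, the force, the opening and the grip force at its end, in the units of the state.
- robot.observe(): the state, without advancing time (a new reading comes with each control period).
- robot.read_camera(name): name is "side" or "top"; returns the picture (400x640x3 uint8, red, green, blue); there is no depth.
- robot.get_calibration(name): a dict with "fx", "fy", "cx", "cy" (pixels), "R" (3x3) and "t" (3): a world point X has camera coordinates R X + t. Camera axes: x right, y down, z forward; pixel columns grow to the right and rows downward; lengths in m; the calibration is good to about 2 mm. A picture is of the moment at which its call begins. get_calibration takes no time and is no camera call.
- robot.sign_off(): hands the job in; it is judged then, once.
The state is a dict: "t": time; "joints": joint angles; "dq": joint speeds; "joint_torque": joint torques, N m; "tool_pos": TCP position; "ee_rot": TCP orientation; "wrist_force": force on the tool from outside, world axes, zero at the start; "moment": the same for the moment, N m; "opening": opening from 0.0 (shut) to 1.0 (fully open); "grip_force": force on a finger pad.
Only numpy, scipy, OpenCV 4.12 (cv2) and the standard library are available. Lean on these libraries where they do the work, as an engineer would, in place of code of your own. Each camera call takes 0.05 s, during which the arm holds its last target. There are 200 camera calls.

TASK

Set the detergent doser on the laundry counter for tonight's load: with a fingertip, flick the edge of its notched thumbwheel clockwise (seen from above), click by click, until the wheel's steel stud has come to rest right next to the tall marker post on the doser. Then gently press the round dose button all the way down with a fingertip and let it come up again, leaving the wheel where you set it. Push only, do not force or pinch the wheel or the button, and leave the cup, bottle, jar and brush standing where they are.

Things in the scene. Friction and masses are not known exactly. Their poses are not given: they have to be found in the camera images.
- doser: White plastic detergent doser fixed to the counter, front (-x) roughly to the robot, yaw varies; origin at the centre of its underside, counter height. Deck: x -80 to 80, y -145 to 165 mm, top 40 mm up, with the thumbwheel, four posts, a button (-y side) and a tank (x -45 to 75, y 95 to 165 mm, top 112 mm up; its spout juts to x = -135 at y = 130 mm, 64 to 92 mm up).
- axle (a point): On the thumbwheel's vertical axis, level with its top (65 mm above the counter), at x = -35, y = 0 mm in the doser's frame. The wheel is grey plastic: hub of 36 mm radius, eight radial teeth 8 mm wide reaching to 58 mm radius, one every 45 degrees; all span heights 45 to 65 mm above the counter (the deck is 5 mm below). The front teeth overhang the deck's front edge.
- stud (a point): Foot of the steel stud (9 mm diameter, 11 mm high) on top of one of the wheel's teeth, 50 mm from the axis, 65 mm above the counter. It starts at the front (turn about 0.785), two to five clicks before the marker. Set right, it lies on the line from the axle to the marker, 22 mm from the marker's centre.
- wheel (a joint): Turn in rad, growing clockwise seen from above; the stud's direction in the doser's frame is -135 degrees minus the turn. Rests with a click at every 45 degrees (0.785 rad) from 0 to 5.50, stops at -0.45 and 5.75; at rest one tooth points straight to the front (-x). A click takes 3 to 6 N at a tooth; past half a click it snaps on to the next rest by itself and stays there.
- marker: The tall post: steel pin, 14 mm diameter, 35 mm high, fixed on the deck 72 mm from the wheel's axis; origin at the centre of its foot, 40 mm above the counter. It stands in one of four places round the wheel: at +90, +45, 0 or -45 degrees from the doser's x axis, seen from the wheel's axis. The other three hold posts of the same diameter only 8 mm high.
- button (a joint): Press of the dose button in m: 0 up, 0.007 fully down; sprung, it needs about 5 N to go fully down and comes up by itself.
- button_top (a point): Centre of the top face of the dose button (moves with it), a white disc 32 mm across in a grey collar 48 mm across and 12 mm high; 63 mm above the counter when up, at x = -20, y = -105 mm in the doser's frame.
- cup: Bystander: clear plastic measuring cup, 56 mm across, 55 mm high, on the counter under the spout; origin at the centre of its foot.
- spray: Bystander: white bottle, 60 mm across, 160 mm high, beyond the doser's -y end; origin at the centre of its foot.
- tablets: Bystander: glass jar with a wooden cap, 70 mm across, 80 mm high, beyond the doser's +y end; origin at the centre of its foot.
- brush: Bystander: wooden hand brush lying behind the doser (+x side) along the doser's y axis.

How it is judged:
On the way, in this order (a step that is already met when the one before it is completed fails the run):
1. the stud rests next to the tall marker post, the wheel clicked in (horizontal distance between stud and marker below 0.026 m and velocity of joint wheel between -0.1 and 0.1 rad/s), for 0.3 s.
2. the dose button is pressed fully down, with the wheel still set (horizontal distance between stud and marker below 0.026 m and value of joint button above 0.0055 m), for 0.05 s.
At the end, for the whole second after the job is handed in: The stud is within 26 mm of the tall marker (centre to centre, seen from above; 22 mm when exactly in line, about 51 mm one click off), the wheel is at rest, the button is up again (less than 1.5 mm pressed), and cup, bottle, jar and brush are within 20 mm of their start (all of step 1 and value of joint button below 0.0015 m and distance of each of cup, spray, tablets, brush from where it was at the start of the episode below 0.02 m); the robot touches nothing.
It fails at once if the dose button is pressed (more than 4 mm) while the wheel is not set to the marker (value of joint button above 0.004 m and not (horizontal distance between stud and marker below 0.026 m)).
It fails at once if the doser, its wheel or its button is forced or squeezed (more than 35 N) (contact force between the fingers and doser above 35 N).
It fails at once if the cup, bottle, jar or brush is lifted or moved more than 20 mm (distance of any of cup, spray, tablets, brush from where it was at the start of the episode above 0.02 m).
It also fails if it takes over 64 s, if anything falls off the work surface, if the arm or the gripper's body presses on something with over 40 N, if the wrist force passes 120 N, or if a joint passes its speed limit or range.

## Working session

There is one attempt and no reset: what is moved stays moved. The work goes in short steps, Python scripts to look and compute and a tool call to move; the robot and the scene stay as the last step left them, time stands still between calls to the robot, and variables do not carry over. Pictures are saved under pics/ and viewed, at most 10 in all, crops included, and the job is handed in when it is done.

Besides the shell and the picture viewer there is one more tool, called after "Request:" as a command line: name --argument value ..., lists and objects as JSON in quotes. jog_arm: Moves the arm, as the interface text tells. Its arguments: {"type":"object","properties":{"increments":{"type":"array","items":{"type":"number"}},"grip_force":{"type":"number"}},"required":["increments"]}

```bash
mkdir -p pics; python3 - <<'E'
from plant import robot
import cv2
o=robot.observe();print(o['tool_pos'],o['ee_rot'],o['t'])
for n in('top','side'):
    cv2.imwrite(f'pics/{n}0.png',robot.read_camera(n)[:,:,::-1]);print(robot.get_calibration(n))
E
```

```text
[ 0.20901375 -0.69332781  0.2301245 ] [-1.11870338e-03  9.89296378e-01  1.45915603e-01 -2.48857864e-04] 0.0
{'fx': 430.6499920113077, 'fy': 430.6499920113077, 'cx': 322.36206026474144, 'cy': 194.8398289339281, 'R': array([[ 0.0282144 , -0.99948889,  0.01503024],
       [-0.98666113, -0.03025762, -0.15995091],
       [ 0.16032393, -0.01031683, -0.98701054]]), 't': array([0.01260749, 0.59990333, 1.03896656])}
{'fx': 488.7461366201573, 'fy': 488.7461366201573, 'cx': 321.7702228074158, 'cy': 193.95808539939588, 'R': array([[ 0.90850002, -0.41772701, -0.01148306],
       [-0.32456295, -0.68803884, -0.64904657],
       [ 0.26322349,  0.5933858 , -0.76066201]]), 't': array([-0.4936837 ,  0.26305736,  0.8789468 ])}
```

View pics/top0.png

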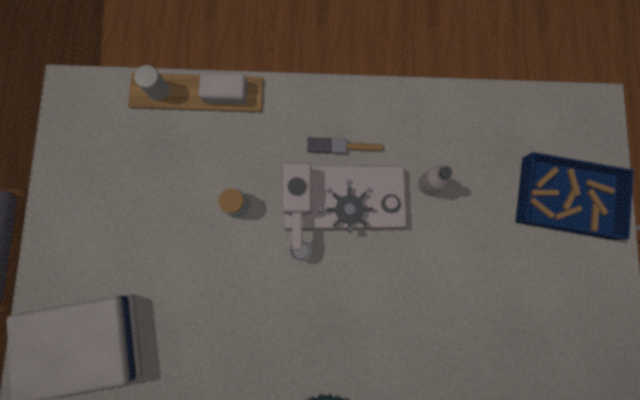

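View pics/side0.png

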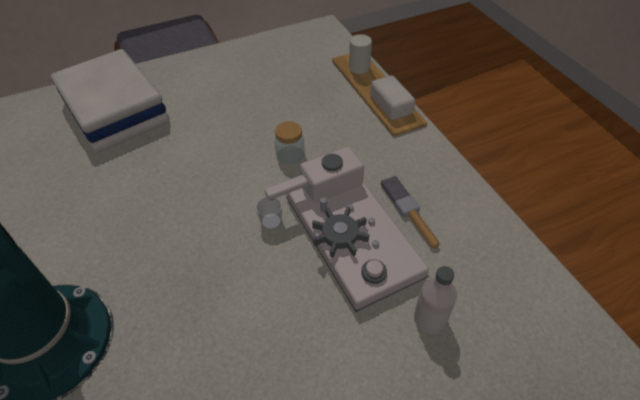

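The top view shows the doser at about (345,198), the wheel hub at (350,209) and the button at (391,203). In the side view the wheel is at (340,232), the button at (374,270), and something tall stands near (323,205). I'll zoom in next.

```bash
python3 - <<'E'
import cv2,numpy as np
t=cv2.imread('pics/top0.png')[150:260,275:415];s=cv2.imread('pics/side0.png')[180:310,285:435]
f=lambda i,k:cv2.convertScaleAbs(cv2.resize(i,None,fx=k,fy=k,interpolation=cv2.INTER_CUBIC),alpha=1.6)
a=f(t,4);b=f(s,4)
h=np.zeros((520,1160,3),np.uint8)
cv2.imwrite('pics/t1.png',a);cv2.imwrite('pics/s1.png',b)
E
```

```text
(no output)
```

View pics/t1.png

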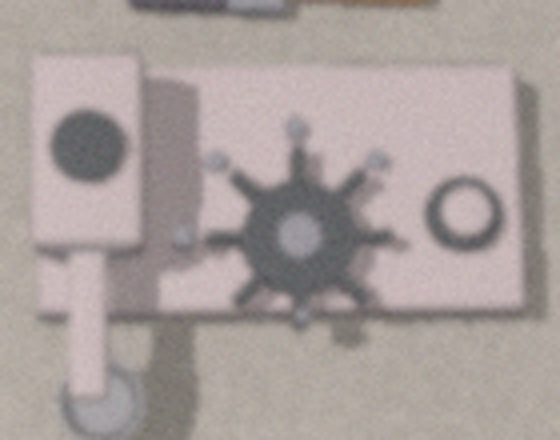

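View pics/s1.png

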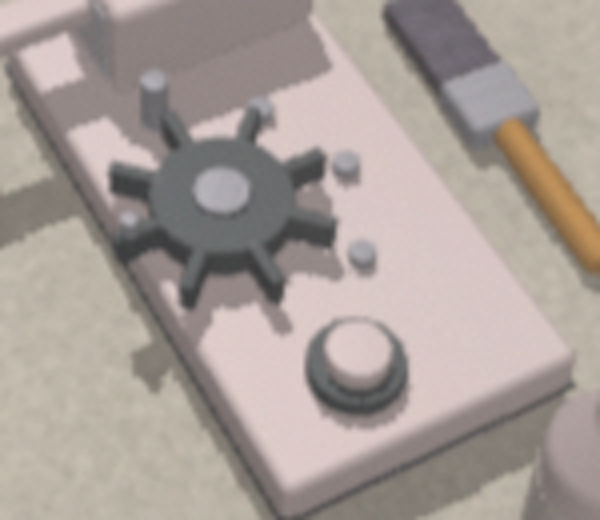

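The tall post is at the tank end, the +90° place (top crop (182,236), side crop (153,85)). The stud is at the front (top crop (302,317), side crop (129,222)). So the wheel needs two clicks, pushing the front teeth toward +y. Now I'll turn these pixels into positions.

```bash
python3 - <<'E'
from plant import robot
import numpy as np
from scipy.optimize import least_squares
C={n:robot.get_calibration(n) for n in('top','side')}
off={'top':(275,150),'side':(285,180)}
def ray(n,p,z):
    c=C[n];u=(p[0]+.5)/4-.5+off[n][0];v=(p[1]+.5)/4-.5+off[n][1]
    d=c['R'].T@[(u-c['cx'])/c['fx'],(v-c['cy'])/c['fy'],1];o=-c['R'].T@c['t']
    return (o+d*(z-o[2])/d[2])[:2]
P=[('button','top',(465,212),.063,(-20,-105)),('button','side',(359,345),.063,(-20,-105)),
('p45','top',(218,160),.048,(-35+50.9,50.9)),('p0','top',(296,130),.048,(37,0)),('p-45','top',(378,160),.048,(15.9,-50.9)),
('p45','side',(261,105),.048,(15.9,50.9)),('p0','side',(346,163),.048,(37,0)),('p-45','side',(362,253),.048,(15.9,-50.9)),
('mark','top',(182,234),.075,(-35,72)),('mark','side',(153,79),.075,(-35,72)),
('stud','top',(301,316),.076,(-85,0)),('stud','side',(129,222),.076,(-85,0))]
W=np.array([ray(n,p,z) for _,n,p,z,_ in P]);L=np.array([q[4] for q in P])/1000
R=lambda a:np.array([[np.cos(a),-np.sin(a)],[np.sin(a),np.cos(a)]])
f=lambda s:(L@R(s[2]).T+s[:2]-W).ravel()
s=least_squares(f,[.6,-.07,0],loss='soft_l1',f_scale=.003).x
print(s,np.degrees(s[2]));print(np.round(1000*f(s).reshape(-1,2),1))
for n,l in dict(axle=(-35,0),btn=(-20,-105),start=(-92.5,-30),end=(-92.5,12)).items():print(n,s[:2]+R(s[2])@(np.array(l)/1000))
E
```

```text
[ 0.59871469 -0.0384921   0.03453004] 1.9784257956956746
[[-0.1 -3.6]
 [-1.7  0.7]
 [-0.3 -0.6]
 [ 1.6 -1.7]
 [ 0.  -1. ]
 [-0.6  1.1]
 [ 0.5  2.8]
 [ 0.4  2.9]
 [-0.6 -2.8]
 [ 0.2  1.3]
 [ 0.1 -2.8]
 [ 0.5  3.8]]
axle [ 0.56373556 -0.03970041]
btn [ 0.58235155 -0.14411997]
start [ 0.50730553 -0.07166761]
end [ 0.50585556 -0.02969265]
```

Request:
jog_arm --increments '[0,46.5,-51.1,3,0,0,14.8,0,46.5,-51.1,3,0,0,14.8,0,46.5,-51.1,3,0,0,14.8,0,46.5,-51.1,3,0,0,14.8,0,46.5,-51.1,3,0,0,14.8,0,46.5,-51.1,3,0,0,14.8,0,46.5,-51.1,3,0,0,14.8,0,46.5,-51.1,3,0,0,14.8,0,46.5,-51.1,3,0,0,14.8,0,46.5,-51.1,3,0,0,14.8,0,46.5,-51.1,3,0,0,14.8,0,46.5,-51.1,3,0,0,14.8,0,46.5,-51.1,3,0,0,14.8,0,46.5,-51.1,3,0,0,14.8,0,46.5,-51.1,3,0,0,14.8,0,46.5,-51.1,7,0,0,14.8,0,46.5,-51.1,11,0,0,14.8,0,46.5,-51.1,11,0,0,14.8,0,46.5,-51.1,11,0,0,14.8]' --grip_force 20

```text
t: 2.0
tool_pos: [0.5062, -0.0713, 0.1211]
ee_rot: [0.0, 1.0, 0.017, -0.001]
wrist_force: [0.3, -0.4, 0.5]
opening: -0.004
grip_force: 0.0
```

```bash
cat > snap.py <<'E'
import sys,cv2
from plant import robot
o=robot.observe();print(o['t'],o['tool_pos'],o['ee_rot'],o['wrist_force'],o['opening'])
f=lambda i:cv2.convertScaleAbs(cv2.resize(i,None,fx=3.8,fy=3.8,interpolation=cv2.INTER_CUBIC),alpha=1.6)
cv2.imwrite(f'pics/{sys.argv[1]}.png',f(robot.read_camera('side')[170:310,260:435,::-1]))
E
python3 snap.py s2
```

```text
2.0 [ 0.50620553 -0.07127621  0.12111217] [ 6.35090176e-05  9.99857534e-01  1.68418730e-02 -1.12239654e-03] [ 0.26131979 -0.35331336  0.46415528] -0.0035328667106859506
```

View pics/s2.png

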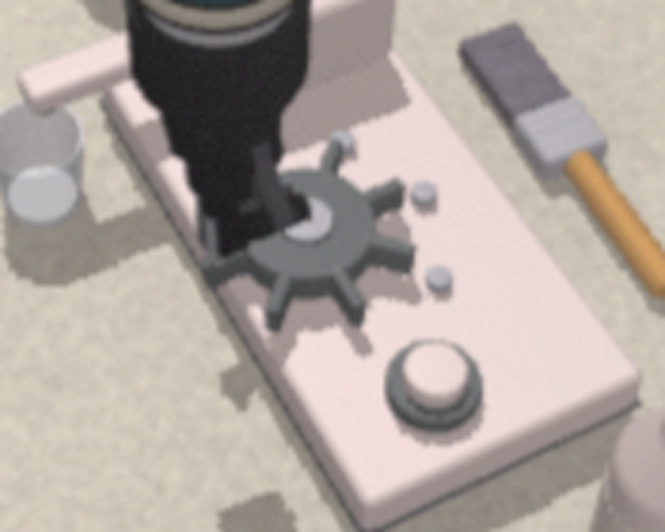

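The side view shows the shut fingers hovering above the front gap beside the stud tooth, tip near (230,245), with all bystanders untouched. I'll go down next, then push slowly toward +y.

Request:
jog_arm --increments '[0,-0.1,0,4,0,0,0,0,-0.1,0,6,0,0,0,0,-0.1,0,6.9,0,0,0,0,-0.1,0,6.9,0,0,0]'

```text
t: 2.45
tool_pos: [0.5065, -0.071, 0.0529]
ee_rot: [0.0, 1.0, 0.017, 0.0]
wrist_force: [0.3, 0.1, 0.1]
opening: 0.004
grip_force: 0.0
```

Request:
jog_arm --increments '[0,0,-0.3,0,0,0,0,0,0,-0.6,0,0,0,0,0,0,-0.9,0,0,0,0,0,0,-1.2,0,0,0,0,0,0,-1.5,0,0,0,0,0,0,-1.8,0,0,0,0,0,0,-1.8,0,0,0,0]'

```text
t: 3.15
tool_pos: [0.5056, -0.0532, 0.0525]
ee_rot: [0.0, 1.0, 0.017, 0.0]
wrist_force: [-0.6, -3.8, 1.9]
opening: 0.0
grip_force: 1.7
```

Request:
jog_arm --increments '[0,0,-0.3,0,0,0,0,0,0,-0.6,0,0,0,0,0,0,-0.9,0,0,0,0,0,0,-1.2,0,0,0,0,0,0,-1.2,0,0,0,0]'

```text
t: 3.65
tool_pos: [0.5046, -0.0392, 0.052]
ee_rot: [-0.001, 1.0, 0.018, -0.0]
wrist_force: [-0.6, -0.5, -0.2]
opening: 0.003
grip_force: 0.3
```

```bash
python3 snap.py s3
```

```text
3.65 [ 0.50463277 -0.03922169  0.05204858] [-5.61087428e-04  9.99834836e-01  1.81603005e-02 -4.35722087e-04] [-0.56574845 -0.49630693 -0.15324709] 0.002563820787039262
```

View pics/s3.png

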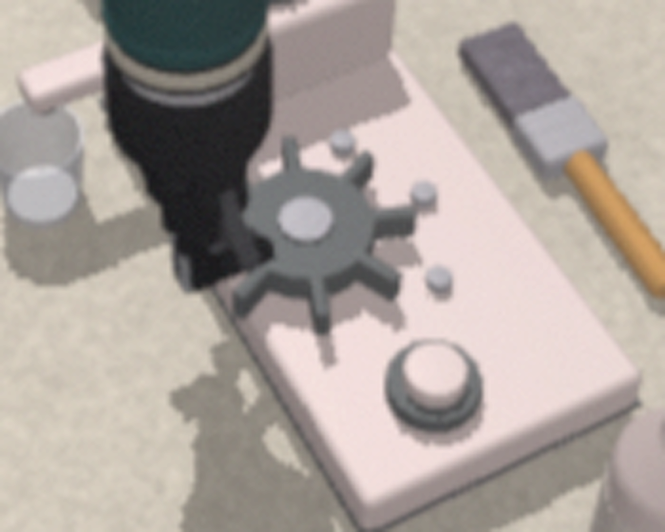

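The wheel has turned partway and snapped: the next tooth lies at about (255,295), against the trailing side of the finger. I'll back off outward, go round and repeat the push.

Request:
jog_arm --increments '[0,-1,0,0,0,0,0,0,-2,0,0,0,0,0,0,-3,0,0,0,0,0,0,-3,0,0,0,0,0,0,-3,3.2,0,0,0,0,0,-3,3.2,0,0,0,0,0,-1.5,3.2,0,0,0,0,0,0.1,3.2,0,0,0,0,0,0.1,3.2,0,0,0,0]'

```text
t: 4.6
tool_pos: [0.5102, -0.0723, 0.0526]
ee_rot: [-0.0, 1.0, 0.017, 0.002]
wrist_force: [-0.0, -0.1, 0.7]
opening: -0.001
grip_force: 0.0
```

Request:
jog_arm --increments '[0,0,-0.3,0,0,0,0,0,0,-0.6,0,0,0,0,0,0,-0.9,0,0,0,0,0,0,-1.2,0,0,0,0,0,0,-1.5,0,0,0,0,0,0,-1.8,0,0,0,0,0,0,-2.1,0,0,0,0,0,0,-2.4,0,0,0,0,0,0,-2.7,0,0,0,0,0,0,-3.0,0,0,0,0,0,0,-3.1,0,0,0,0,0,0,-3.1,0,0,0,0]'

```text
t: 5.8
tool_pos: [0.5066, -0.0406, 0.0524]
ee_rot: [-0.0, 1.0, 0.018, 0.001]
wrist_force: [0.9, -0.8, -0.2]
opening: -0.002
grip_force: 0.4
```

Request:
jog_arm --increments '[0,-1,0,0,0,0,0,0,-2,0,0,0,0,0,0,-3,0,0,0,0,0,0,-3,0,-3,0,0,0,0,-3,0,-7,0,0,0,0,-3,4,-8,0,0,0,0,-3,8,-8,0,0,0,0,-3,11,-8,0,0,0,0,-3,11,-8,0,0,0,0,-3,11,-8,0,0,0]'

```text
t: 6.8
tool_pos: [0.4784, -0.1529, 0.1321]
ee_rot: [-0.0, 1.0, 0.016, -0.001]
wrist_force: [-0.7, 0.8, 0.2]
opening: -0.002
grip_force: 0.0
```

```bash
python3 snap.py s4
```

```text
6.8 [ 0.47841944 -0.15286133  0.13206967] [-2.71550529e-04  9.99866795e-01  1.63075082e-02 -6.18686019e-04] [-0.74995031  0.81292743  0.158517  ] -0.0021880412495917474
```

View pics/s4.png

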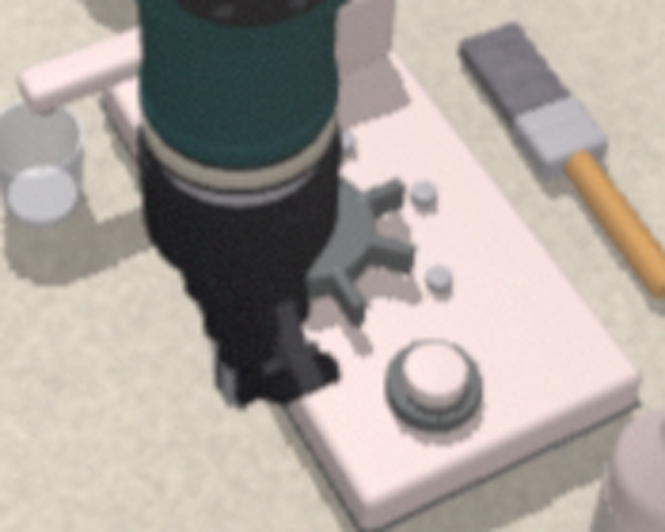

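The arm hides the stud and marker here, but the wheel sits at a rest position. I'll move above the button at (435,375) and check in both views.

Request:
jog_arm --increments '[0,4,-0.3,0,0,0,0,0,8,-0.5,0,0,0,0,0,10.4,-0.5,0,0,0,0,0,10.4,-0.5,3,0,0,0,0,10.4,-0.5,3,0,0,0,0,10.4,-0.5,3,0,0,0]'

```text
t: 7.45
tool_pos: [0.5817, -0.1423, 0.1015]
ee_rot: [-0.001, 1.0, 0.018, -0.002]
wrist_force: [-0.6, 1.0, -0.0]
opening: -0.001
grip_force: 0.0
```

```bash
python3 snap.py s5; python3 - <<'E'
import cv2,numpy as np
from plant import robot
t=robot.read_camera('top')[150:260,275:415,::-1]
t=cv2.convertScaleAbs(cv2.resize(t,None,fx=3,fy=3,interpolation=cv2.INTER_CUBIC),alpha=1.6)
s=cv2.resize(cv2.imread('pics/s5.png'),(375,300))
h=np.zeros((330,800,3),np.uint8);h[:,:420]=t;h[:300,425:]=s
cv2.imwrite('pics/b5.png',h)
E
```

```text
7.45 [ 0.58171987 -0.14227063  0.10150341] [-6.32503723e-04  9.99830569e-01  1.82937315e-02 -1.94228183e-03] [-0.59883526  0.98753428 -0.0092734 ] -0.0008355359562581083
```

View pics/b5.png

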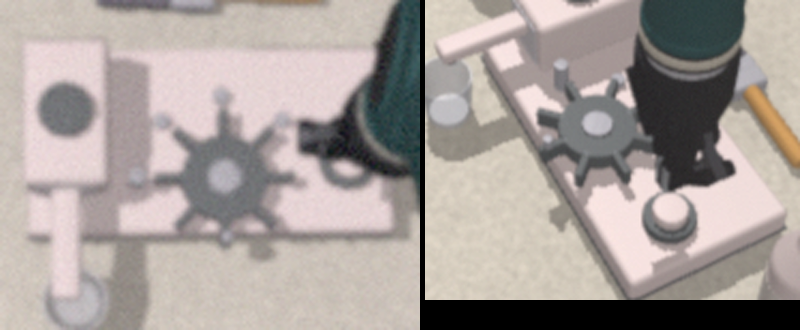

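The stud is still at the front (left panel (226,238), right panel (547,139)). The wheel sprang back because the push ended just short of half a click. I'll repeat with about 12 mm more travel.

Request:
jog_arm --increments '[0,-5,-0.4,0,0,0,0,0,-10.1,-3,0,0,0,0,0,-10.1,-7.3,0,0,0,0,0,-10.1,-7.3,2,0,0,0,0,-10.1,-7.3,4.9,0,0,0,0,-8.5,-7.3,4.9,0,0,0,0,-7.4,-7.3,4.9,0,0,0,0,-7.4,-7.3,4.9,0,0,0]'

```text
t: 8.35
tool_pos: [0.5103, -0.0737, 0.0545]
ee_rot: [0.0, 1.0, 0.017, 0.003]
wrist_force: [-0.2, -0.4, -0.6]
opening: -0.004
grip_force: 0.0
```

Request:
jog_arm --increments '[0,0,-0.4,0,0,0,0,0,0,-0.8,0,0,0,0,0,0,-1.2,0,0,0,0,0,0,-1.5,0,0,0,0,0,0,-1.8,0,0,0,0,0,0,-2.1,0,0,0,0,0,0,-2.4,0,0,0,0,0,0,-2.7,0,0,0,0,0,0,-3.0,0,0,0,0,0,0,-3.3,0,0,0,0,0,0,-3.6,0,0,0,0,0,0,-3.9,0,0,0,0,0,0,-4.2,0,0,0,0,0,0,-4.5,0,0,0,0,0,0,-4.5,0,0,0,0]'

```text
t: 9.85
tool_pos: [0.5052, -0.027, 0.0532]
ee_rot: [-0.001, 1.0, 0.018, -0.0]
wrist_force: [-0.7, 3.1, -0.2]
opening: 0.0
grip_force: 1.3
```

Request:
jog_arm --increments '[0,-1,0,0,0,0,0,0,-2,0,0,0,0,0,0,-3,0,0,0,0,0,0,-3,0,0,0,0,0,0,-3,4.6,0,0,0,0,0,-3,4.6,0,0,0,0]'

```text
t: 10.45
tool_pos: [0.4772, -0.0822, 0.0536]
ee_rot: [0.002, 1.0, 0.013, 0.001]
wrist_force: [-0.2, -0.6, -0.5]
opening: -0.0
grip_force: 0.0
```

```bash
python3 - <<'E'
import cv2
from plant import robot
t=robot.read_camera('top')[150:260,275:415,::-1]
cv2.imwrite('pics/t6.png',cv2.convertScaleAbs(cv2.resize(t,None,fx=4,fy=4,interpolation=cv2.INTER_CUBIC),alpha=1.6))
E
```

```text
(no output)
```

View pics/t6.png

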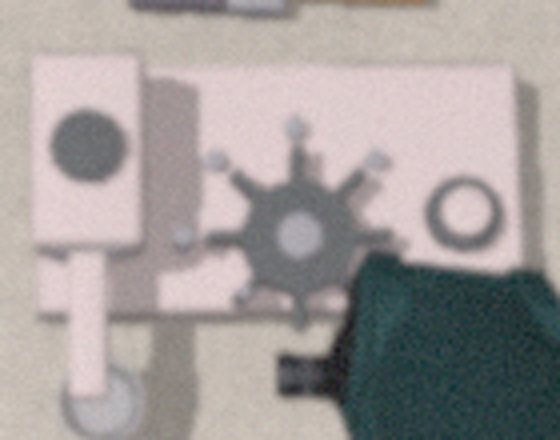

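One click is done: the stud is now at (242,295), the front-left tooth. I'll do the second one the same way.

Request:
jog_arm --increments '[0,0,0,0,0,0,0,0,0,0,0,0,0,0,0,1.5,0,0,0,0,0,0,3,0,0,0,0,0,0,3,0,0,0,0,0]'

```text
t: 11.0
tool_pos: [0.5101, -0.0732, 0.0535]
ee_rot: [-0.0, 1.0, 0.019, 0.002]
wrist_force: [0.3, 0.7, -0.0]
opening: 0.002
grip_force: 0.0
```

Request:
jog_arm --increments '[0,0,-0.4,0,0,0,0,0,0,-0.8,0,0,0,0,0,0,-1.2,0,0,0,0,0,0,-1.5,0,0,0,0,0,0,-1.8,0,0,0,0,0,0,-2.1,0,0,0,0,0,0,-2.4,0,0,0,0,0,0,-2.7,0,0,0,0,0,0,-3.0,0,0,0,0,0,0,-3.3,0,0,0,0,0,0,-3.6,0,0,0,0,0,0,-3.9,0,0,0,0,0,0,-4.2,0,0,0,0,0,0,-4.6,0,0,0,0,0,0,-4.6,0,0,0,0]'

```text
t: 12.5
tool_pos: [0.5054, -0.0269, 0.0533]
ee_rot: [-0.001, 1.0, 0.018, -0.0]
wrist_force: [0.7, 2.7, 0.7]
opening: 0.004
grip_force: 1.5
```

Request:
jog_arm --increments '[0,-1,0,0,0,0,0,0,-2,0,0,0,0,0,0,-3,0,0,0,0,0,0,-3,0,-3,0,0,0,0,-3,0,-5,0,0,0,0,-3,4,-5,0,0,0,0,-3,8,-5,0,0,0,0,-3,12,-5,0,0,0,0,-3,12,-5,0,0,0,0,-3,12,-5,0,0,0]'

```text
t: 13.5
tool_pos: [0.4779, -0.1511, 0.1031]
ee_rot: [0.0, 1.0, 0.015, -0.001]
wrist_force: [0.5, 0.4, 0.1]
opening: -0.001
grip_force: 0.0
```

```bash
python3 - <<'E'
import cv2
from plant import robot
o=robot.observe();print(o['t'],o['tool_pos'])
t=robot.read_camera('top')[150:260,275:415,::-1]
cv2.imwrite('pics/t7.png',cv2.convertScaleAbs(cv2.resize(t,None,fx=4,fy=4,interpolation=cv2.INTER_CUBIC),alpha=1.6))
E
```

```text
13.5 [ 0.47794364 -0.1510917   0.10311792]
```

View pics/t7.png

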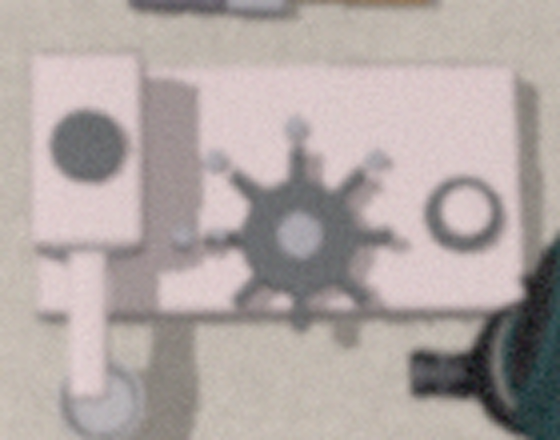

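The stud tooth is at (218,237), in line with the tall marker at (182,236), so the wheel is set. Next is the button.

Request:
jog_arm --increments '[0,5,-0.2,0,0,0,0,0,10.4,-0.4,0,0,0,0,0,10.4,-0.4,0,0,0,0,0,10.4,-0.4,2,0,0,0,0,10.4,-0.4,3.5,0,0,0,0,10.4,-0.4,3.5,0,0,0,0,10.4,-0.4,3.5,0,0,0]'

```text
t: 14.25
tool_pos: [0.5822, -0.1413, 0.0677]
ee_rot: [-0.0, 1.0, 0.018, -0.001]
wrist_force: [0.9, 0.3, 0.4]
opening: 0.0
grip_force: 0.0
```

Request:
jog_arm --increments '[0,0,0,0.2,0,0,0,0,0,0,0.4,0,0,0,0,0,0,0.6,0,0,0,0,0,0,0.8,0,0,0,0,0,0,1.0,0,0,0,0,0,0,1.0,0,0,0,0,0,0,1.0,0,0,0]'

```text
t: 14.95
tool_pos: [0.5838, -0.1422, 0.0586]
ee_rot: [0.0, 1.0, 0.017, 0.0]
wrist_force: [-1.0, 0.4, 3.9]
opening: 0.002
grip_force: 1.8
```

Request:
jog_arm --increments '[0,0,0,0.1,0,0,0,0,0,0,0.2,0,0,0,0,0,0,0.3,0,0,0,0,0,0,0.3,0,0,0,0,0,0,0.3,0,0,0]'

```text
t: 15.45
tool_pos: [0.5837, -0.1422, 0.0561]
ee_rot: [0.0, 1.0, 0.017, 0.0]
wrist_force: [-0.6, -0.8, 9.5]
opening: 0.001
grip_force: 4.6
```

Request:
jog_arm --increments '[0,0,0,0.1,0,0,0,0,0,0,0.1,0,0,0,0,0,0,0.1,0,0,0]'

```text
t: 15.75
tool_pos: [0.5838, -0.1423, 0.0559]
ee_rot: [0.0, 1.0, 0.017, 0.0]
wrist_force: [-3.8, 1.1, 16.3]
opening: 0.001
grip_force: 7.8
```

Request:
jog_arm --increments '[0,0,0,-0.7,0,0,0,0,0,0,-1.5,0,0,0,0,0,0,-4,0,0,0,0,0,0,-8,0,0,0,0,0,0,-10,0,0,0,0,0,0,-10,0,0,0,0,0,0,-10,0,0,0,0,0,0,-10,0,0,0]'

```text
t: 16.55
tool_pos: [0.5822, -0.1417, 0.1529]
ee_rot: [-0.0, 1.0, 0.017, -0.002]
wrist_force: [0.4, 0.6, -0.3]
opening: 0.002
grip_force: 0.0
```

```bash
python3 - <<'E'
import cv2,numpy as np
from plant import robot
t=robot.read_camera('top')[:,:,::-1];a=cv2.imread('pics/top0.png')
b=cv2.imread('pics/t7.png')
n=cv2.convertScaleAbs(cv2.resize(t[150:260,275:415],None,fx=4,fy=4,interpolation=cv2.INTER_CUBIC),alpha=1.6)
print('wheel diff to t7',cv2.absdiff(n,b)[150:340,160:370].mean(),'bg',cv2.absdiff(n,b)[60:240,40:130].mean())
for k,(u,v) in dict(brush=(345,146),jar=(233,202),cup=(301,250)).items():print(k,cv2.absdiff(t,a)[v-15:v+15,u-20:u+20].mean())
s=robot.read_camera('side')[:,:,::-1];a=cv2.imread('pics/side0.png');print('spray',cv2.absdiff(s,a)[265:340,410:460].mean())
E
```

```text
wheel diff to t7 8.55796157059315 bg 10.151522633744856
brush 14.619444444444444
jar 13.743333333333334
cup 15.252777777777778
spray 8.932
```

```bash
python3 -c "
from plant import robot
print(robot.sign_off())"
```

```text
the job is handed in; nothing more can be done
None
```

I set the wheel two clicks clockwise so the stud rests next to the tall marker, pressed the dose button down to its stop and released it, and handed the job in at about 16.7 s; the hand-in returned no verdict, and the first try at the wheel sprang back and was repeated.

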